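Draw the rolling pin out from under the sliding tray of a baking-tool box

ROBOT

A 6-joint arm with a two-finger parallel gripper is mounted at the origin on a cart in front of the work surface, level with it; the furniture and walls round the work are solid. World frame = base frame: x ahead of the robot, y to its left, z up, the work surface at z = 0. Lengths are in m, angles in rad, forces in N, time in s.
With the tool pointing down it reaches from about 0.375 to 0.9 m from the base axis. Payload 3.1 kg.
Tool frame: the origin (TCP) lies on the centre line of the jaws, within the pads' length; the fingertips stand 22 mm ahead of it and the grasp point (between the pads) lies 3 mm ahead of it; z points along the fingers, y is the line along which they close (so a half turn about z gives the same grasp; the last joint's range is limited). The gripper opens to 85 mm and grips with 20 to 120 N. Pads are 22 mm wide; open, the fingers measure 114 mm over their backs; the gripper's body (76 mm by 85 mm) begins 54 mm behind the grasp point. The pads swing forward as they close: fully open they stand 13 mm farther back than shut.
Start: joints at [-1.306, 0.527, 1.433, -0, 1.181, -0.178], TCP at [0.268, -0.564, 0.229] pointing down, gripper open.
Joint ranges: [-3.08, 3.08], [-0.75, 2.2], [0.22, 2.44], [-1.43, 4.57], [0, 2.65], [-2.85, 2.85]. Speed limits (rad/s): [2.79, 2.79, 3.14, 3.14, 3.14, 3.14].

INTERFACE

Orientations are given as a unit quaternion [x, y, z, w].
In Python, from station import sense, eyes, job gives the robot as it stands.
- The arm moves only by the tool pendant, called as name(argument=value, ...) on one line, values as JSON. Schema: {"type":"object","properties":{"plan":{"type":"array","items":{"type":"number"},"minItems":5,"maxItems":100},"grip_force":{"type":"number"},"only":{"type":"string"},"quiet":{"type":"boolean"},"lines":{"type":"string"}},"required":["plan"],"additionalProperties":false}. plan is one flat list of numbers that holds 1 to 20 rows one after another, with no inner brackets; each row has 5 numbers: dx, dy, dz in m, then a turn about the tool's z in rad, then the opening from 0.0 (shut) to 1.0 (fully open); each row is the pose to reach, as a shift and turn from the pose commanded when the call began, along the tool's axes at that moment; what a row does not reach only later rows make up. A row lasts 1/10 s, in which the tool goes at most 0.05 m and 0.15 rad, less where a joint would pass 70% of its speed; a pose out of reach is approached as far as the arm can. The fingers move at their own pace and stop on an object; grip_force is the grip in N (left out, the last holds). Time passes only in rows, so rows that do not move let the fingers close. The tool returns the time, the measured TCP pose, the force, the opening and the grip force at its end. only (a regular expression) keeps the lines of the reply that match it, lines (a string "A,B") keeps lines A to B, and quiet returns only ok. Input that does not fit is refused with a message, and nothing moves.
- sense(): the state, without advancing time (a new reading comes with each control period).
- eyes.snapshot(name): name is "scene" or "side" or "wrist"; returns a dict with "pixels" (420x560x3 uint8, red, green, blue), "range_z" (420x560 float32, m along the optical axis (not along the pixel's ray), 0 where there is no reading), "fov_y" (degrees; the focal length in pixels is half the picture's height over the tangent of half this angle, whatever the lens; pixels are square), "cx", "cy" (the principal point, pixels), "k1" (the pictures are not rectified: a ray, as slopes to the right and down, at radius r is drawn at 1 + k1 r^2 times it, then the intrinsics apply), "R" (3x3) and "t" (3): a world point X has camera coordinates R X + t; the wrist camera has in their place "hand_eye" (4x4, takes a point from camera to tool coordinates, whose origin is the TCP and whose axes are the flange's). Camera axes: x right, y down, z forward; pixel columns grow to the right and rows downward; lengths in m; the calibration is good to about 2 mm. A picture is of the moment at which its call begins: read the wrist's pose just before it.
- job.sign_off(): hands the job in; it is judged then, once.
The state is a dict: "t": time; "q": joint angles; "qd": joint speeds; "tau": joint torques, N m; "tcp_pos": TCP position; "tool_rot": TCP orientation; "force": force on the tool from outside, world axes, zero at the start; "ft_torque": the same for the moment, N m; "finger_gap": opening from 0.0 (shut) to 1.0 (fully open); "gripper_force": force on a finger pad.
Only numpy, scipy, OpenCV 4.12 (cv2) and the standard library are available. Lean on these libraries where they do the work, as an engineer would, in place of code of your own. Each camera call takes 0.05 s, during which the arm holds its last target. There are 200 camera calls.

TASK

A rolling pin lies on the bottom of the wooden baking-tool box, underneath the box's sliding upper tray, and it is longer than the opening that the tray leaves. Slide the tray all the way to one end of the box (either end) and leave it there, then take the rolling pin, tilt it and draw it out end first through the opening without forcing it against the tray. The program finishes while the gripper still holds the rolling pin, steady and level in the air, higher than the tray's handle and touching nothing else; do not disturb the mug, the tall carton, the spice jar or the timer that stand around.

Things in the scene. Friction and masses are not known exactly. Their poses are not given: they have to be found in the camera images.
- tool_box: Open-topped light wooden box fixed to the table, 240 mm wide (own x), 400 mm long (own y), boards 10 mm thick. Origin: centre of its underside, on the table; z up. Long side boards are 122 mm high, end boards 95 mm; stop blocks 12 mm wide and up to 115 mm high stand on the end boards in the four corners.
- box_floor (a point): Centre of the box's inner floor, 10 mm above the table. Inside, the box is 220 mm (its x) by 380 mm (its y). Ledges 10 mm wide run along the inside of both long boards with their tops at 98 mm; the upper tray slides on them, so 200 mm stay free between the ledges.
- tray (a joint): Position of the upper tray along the box's own y: 0 = at the stops at the box's -y end, 0.200 m = at the stops at the +y end; starts near the middle. The tray's centre is at box y = joint - 0.100. At a stop its inner edge is 10 mm past the box's middle (box y -0.010 or +0.010) and an opening 200 mm long is free. About 2 N of friction; stays where left; cannot be lifted.
- tray_handle (a point): Grip point on the tray's handle, 150 mm above the table: an upright board along the box's y in the tray's middle, 12 mm thick, 100 mm long, its top at 160 mm. The brown wooden tray is 214 mm wide (x) and 180 mm long (y), underside 98 mm and rim 133 mm above the table; a matchbox and two clothes pegs lie loose in it and ride along.
- rolling_pin: Wooden rolling pin, 0.14 to 0.28 kg, 300 mm long along its own y: brown barrel 40 mm in diameter, 220 mm long, and at each end a red handle 40 mm long, 22 mm in diameter. Origin: on its axis at mid-length (centre of mass). Lies loose on the box's inner floor nearly along the box's y, axis 30 mm above the table; it rolls if pushed sideways.
- pin_end_a (a point): Tip of the rolling pin's red handle at its own -y end, on the axis (150 mm from its origin).
- pin_end_b (a point): Tip of the rolling pin's red handle at its own +y end, on the axis.
- mug_2: White mug, 98 mm high, standing at the back left of the table; origin at the centre of its underside. Leave alone.
- box_1: Tall blue and white cereal carton, 74 x 186 x 261 mm, standing behind the box; origin at the centre of its underside. Leave alone.
- spice_jar: Spice jar with a white cap, 46 mm in diameter, 108 mm high, behind the box; origin at the centre of its underside. Leave alone.
- kitchen_timer: Cream round kitchen timer, 70 mm in diameter, 42 mm high, at the back right; origin at the centre of its underside. Leave alone.

How it is judged:
On the way, in this order (a step that is already met when the one before it is completed fails the run):
1. the tray is slid fully to one end of the box, within 10 mm of its stops ((value of joint tray below 0.01 m or value of joint tray above 0.19 m)), for 0.2 s.
2. the rolling pin slants out through the opening: one tip is raised to the height of the end board or more while the other is still below the tray's underside (((height (world z) of pin_end_a above 0.095 m and height (world z) of pin_end_b below 0.09 m) or (height (world z) of pin_end_b above 0.095 m and height (world z) of pin_end_a below 0.09 m))).
At the end, for the whole second after the job is handed in: The gripper holds the rolling pin (more than 2 N on it) at rest, level to within 15 degrees, both tips more than 165 mm above the table (the tray's handle rises to 160 mm), touching neither box nor tray nor any of the things around, and the tray is still within 20 mm of its end stops ((value of joint tray below 0.02 m or value of joint tray above 0.18 m) and contact force between the fingers and rolling_pin above 2 N and contact force between rolling_pin and tool_box below 0.2 N and height (world z) of each of pin_end_a, pin_end_b above 0.165 m and angle between rolling_pin's own y axis and vertical between 1.31 and 1.83 rad and linear speed of rolling_pin below 0.03 m/s and contact force between rolling_pin and mug_2 below 0.2 N and contact force between rolling_pin and box_1 below 0.2 N and contact force between rolling_pin and spice_jar below 0.2 N and contact force between rolling_pin and kitchen_timer below 0.2 N); the arm keeps its last pose, push and grip.
It fails at once if the rolling pin is forced against the tray (more than 30 N) (contact force between rolling_pin and tray above 30 N).
It fails at once if the mug is pushed or tipped (distance of mug_2 from where it was at the start of the episode above 0.03 m or angle between mug_2's own z axis and vertical above 0.4 rad).
It fails at once if the carton is pushed or tipped (distance of box_1 from where it was at the start of the episode above 0.03 m or angle between box_1's own z axis and vertical above 0.4 rad).
It fails at once if the spice jar is pushed or tipped (distance of spice_jar from where it was at the start of the episode above 0.03 m or angle between spice_jar's own z axis and vertical above 0.4 rad).
It fails at once if the timer is pushed or tipped (distance of kitchen_timer from where it was at the start of the episode above 0.03 m or angle between kitchen_timer's own z axis and vertical above 0.4 rad).
It also fails if it takes over 48 s, if anything falls off the work surface, if the arm or the gripper's body presses on something with over 40 N, if the wrist force passes 120 N, or if a joint passes its speed limit or range.

## Working session

There is one attempt and no reset: what is moved stays moved. The work goes in short steps, Python scripts to look and compute and a tool call to move; the robot and the scene stay as the last step left them, time stands still between calls to the robot, and variables do not carry over. Pictures are saved under pics/ and viewed, at most 13 in all, crops included, and the job is handed in when it is done.

```bash
mkdir -p pics; cat > h.py <<'E'
import numpy as np, cv2
from station import sense, eyes, job
def snap(n,fn=None):
    s=sense(); d=eyes.snapshot(n); d['s']=s
    if fn: cv2.imwrite('pics/'+fn,d['pixels'][:,:,::-1])
    return d
def cloud(d):
    """world point for every pixel (nan where no range)"""
    H,W=d['range_z'].shape; f=H/2/np.tan(np.radians(d['fov_y'])/2)
    K=np.array([[f,0,d['cx']],[0,f,d['cy']],[0,0,1]])
    u,v=np.meshgrid(np.arange(W),np.arange(H))
    p=cv2.undistortPoints(np.stack([u,v],-1).reshape(-1,1,2).astype(np.float64),K,np.array([d['k1'],0,0,0,0.]))[:,0]
    z=d['range_z'].reshape(-1).astype(float); z[z==0]=np.nan
    P=np.c_[p*z[:,None],z]
    if 'R' in d: X=(P-np.array(d['t']))@np.array(d['R'])
    else:
        from scipy.spatial.transform import Rotation as Ro
        T=np.array(d['hand_eye']); P=P@T[:3,:3].T+T[:3,3]
        X=P@Ro.from_quat(d['s']['tool_rot']).as_matrix().T+np.array(d['s']['tcp_pos'])
    return X.reshape(H,W,3)
E
python3 - <<'E'
from h import *
for n in('scene','side'):
    d=snap(n,n+'0.png'); np.save(n+'0.npy',cloud(d))
    print(n,d['fov_y'],d['k1'],(-np.array(d['R']).T@d['t']).round(3))
s=sense();print(s)
E
```

```text
scene 57.93070646589919 -0.08978583913646232 [0.168 0.476 0.766]
side 50.70683811538133 -0.14554435159535736 [0.305 0.721 1.069]
{'t': 0.1, 'q': array([-1.30552099e+00,  5.28378737e-01,  1.43377403e+00,  3.60328778e-05,
        1.18141896e+00, -1.78505332e-01]), 'qd': array([-0.00210267, -0.00238853, -0.00364793,  0.00015536, -0.00057182,
        0.0016679 ]), 'tau': array([ 2.87914690e-04, -4.43301594e+01, -1.78586769e+01, -1.38316791e-04,
        3.80081590e-03, -2.27454092e-05]), 'tcp_pos': array([ 0.26820742, -0.56380533,  0.22812813]), 'tool_rot': array([ 9.75484210e-01,  2.20067208e-01, -2.62722666e-05, -9.89329494e-04]), 'force': array([-0.78543123,  0.23508872, -0.00700749]), 'ft_torque': array([-0.00556587, -0.00554052,  0.02580755]), 'gripper_force': 0.0, 'finger_gap': 1.0002485222273665}
```

View pics/scene0.png

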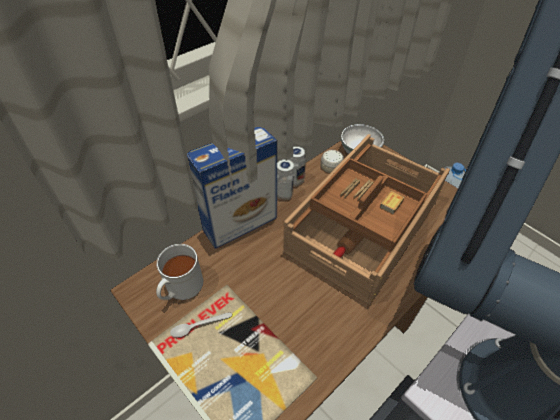

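View pics/side0.png

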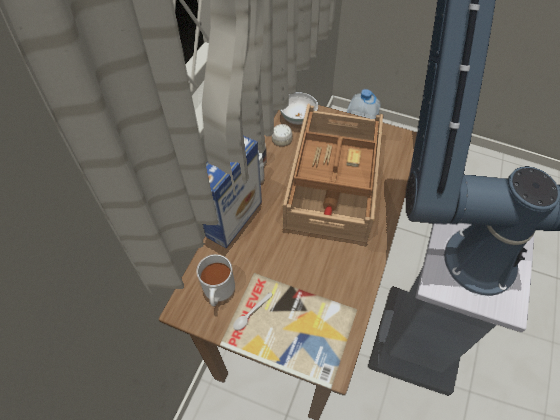

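Scene: the box runs away from the camera, its near end (world +y) is open and a red pin handle shows at (340,252) in the scene and (327,210) in the side view. The tray, with its handle at about (372,190) in the scene, sits towards the far end. Next I measure the box, tray and pin.

```bash
python3 - <<'E'
from h import *
for n,(x0,y0) in(('scene',(270,130)),('side',(275,95))):
    im=cv2.imread(f'pics/{n}0.png'); w=190;hh=180 if n=='scene' else 150
    if n=='side': w=120
    k=4 if n=='scene' else 5
    c=cv2.resize(im[y0:y0+hh,x0:x0+w],None,fx=k if n=='side' else 3.3,fy=k if n=='side' else 3.3,interpolation=cv2.INTER_CUBIC)
    c=c[:600,:800]; cv2.imwrite(f'pics/{n}0c.png',c); print(c.shape)
    X=np.load(f'{n}0.npy'); 
    # box: points in height band at side-board tops 0.118..0.126
    z=X[...,2]; im2=im.astype(int)
    near=(X[...,0]>.2)&(X[...,0]<1.0)&(abs(X[...,1])<.5)
    for a,b in((.088,.100),(.116,.127),(.128,.138),(.152,.165)):
        m=near&(z>a)&(z<b); P=X[m]; print(n,a,b,len(P),P.min(0).round(3),P.max(0).round(3))
    red=near&(im2[...,2]>110)&(im2[...,1]<70)&(im2[...,0]<70)&(z>0)&(z<.09)
    P=X[red];v,u=np.nonzero(red); print('red',len(P),P.mean(0).round(3),P.min(0).round(3),P.max(0).round(3),u.mean(),v.mean())
    m=near&(z>.152)&(z<.165); 
E
```

```text
(594, 627, 3)
scene 0.088 0.1 2313 [ 0.32  -0.477  0.088] [0.785 0.5   0.1  ]
scene 0.116 0.127 2386 [ 0.32  -0.332  0.116] [0.785 0.5   0.127]
scene 0.128 0.138 1253 [ 0.348 -0.199  0.128] [0.785 0.5   0.138]
scene 0.152 0.165 595 [ 0.454 -0.144  0.152] [0.784 0.5   0.165]
red 360 [0.502 0.269 0.015] [ 0.404 -0.002  0.003] [0.67  0.456 0.06 ] 240.925 307.6
(600, 600, 3)
side 0.088 0.1 1284 [ 0.321 -0.329  0.088] [0.784 0.498 0.1  ]
side 0.116 0.127 1603 [ 0.321 -0.337  0.116] [0.784 0.499 0.127]
side 0.128 0.138 842 [ 0.349 -0.274  0.128] [0.784 0.499 0.138]
side 0.152 0.165 352 [ 0.454 -0.139  0.152] [0.783 0.498 0.165]
red 124 [0.513 0.19  0.036] [0.409 0.005 0.003] [0.682 0.351 0.063] 282.3467741935484 254.7016129032258
```

View pics/scene0c.png

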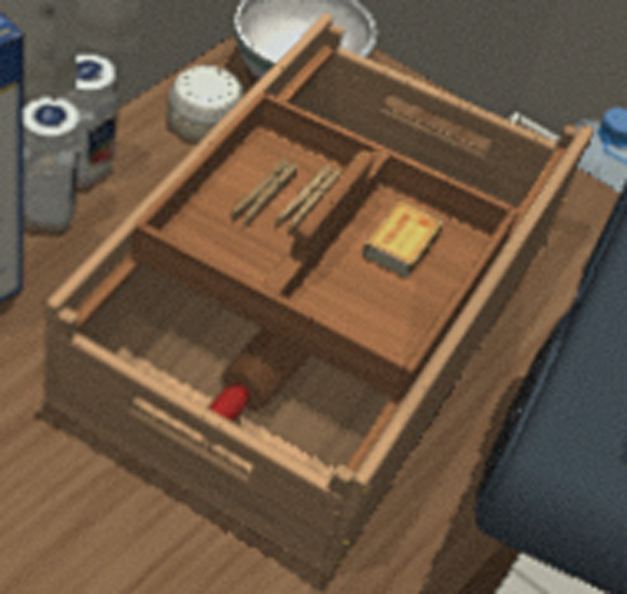

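View pics/side0c.png

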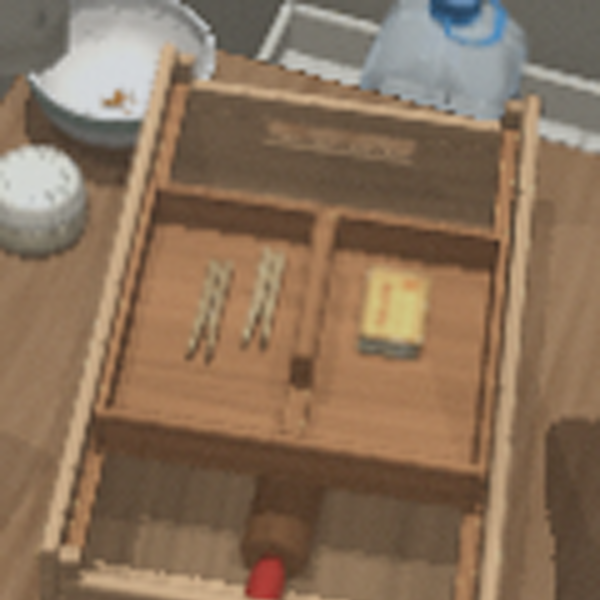

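The crops show side-board corners at scene px (286,222), (370,136), (449,169) and (375,275), the pin's red handle at (340,252), and the tray near the middle. Now I fit the box and tray frame from the depth.

```bash
python3 - <<'E'
from h import *
def at(X,px,py,k=1): return np.nanmedian(X[py-k:py+k+1,px-k:px+k+1].reshape(-1,3),0).round(3)
A=[]
for n in('scene','side'):
    X=np.load(f'{n}0.npy'); im=cv2.imread(f'pics/{n}0.png').astype(int)
    reg=(X[...,0]>.38)&(X[...,0]<.76)&(X[...,1]>-.4)&(X[...,1]<.16)
    br=im.sum(-1)>330
    z=X[...,2]; m=reg&(z>.117)&(z<.126)
    Q=X[m][:,:2].astype(np.float32); r=cv2.minAreaRect(Q); print(n,len(Q),r)
    A.append(X[m])
    m=reg&(z>.150)&(z<.166); Q=X[m][:,:2].astype(np.float32); print('handle',len(Q),cv2.minAreaRect(Q),Q.mean(0))
    m=reg&(z>.128)&(z<.137); Q=X[m][:,:2].astype(np.float32); print('rim',len(Q),cv2.minAreaRect(Q))
S=np.load('scene0.npy');D=np.load('side0.npy')
for p in((286,222),(287,221),(370,137),(448,169),(373,274)): print('sc',p,at(S,*p))
for p in((339,252),(337,254),(343,248),(347,244),(350,240),(352,237)): print('pin sc',p,at(S,*p,0))
for p in((328,210),(329,206),(330,203),(331,200),(332,196),(333,193)): print('pin si',p,at(D,*p,0))
E
```

```text
scene 1323 ((0.5085557103157043, -0.08413249254226685), (0.5153620839118958, 0.2670748233795166), 84.5626220703125)
handle 443 ((0.5662481188774109, 0.010187685489654541), (0.3528972268104553, 0.08224158734083176), 45.78892135620117) [0.57166404 0.01645005]
rim 856 ((0.543546736240387, -0.05275130271911621), (0.4318390488624573, 0.2288060039281845), 32.193023681640625)
side 994 ((0.5086286664009094, -0.08631139993667603), (0.5195509791374207, 0.26781973242759705), 84.59980010986328)
handle 231 ((0.5665955543518066, 0.011403247714042664), (0.3474457561969757, 0.08277924358844757), 45.486602783203125) [0.55768543 0.00219765]
rim 594 ((0.5098228454589844, -0.04108873009681702), (0.43654122948646545, 0.2625366449356079), 83.03106689453125)
sc (286, 222) [0.549 0.097 0.12 ]
sc (287, 221) [0.549 0.094 0.121]
sc (370, 137) [ 0.615 -0.289  0.114]
sc (448, 169) [ 0.392 -0.329  0.12 ]
sc (373, 274) [0.334 0.059 0.114]
pin sc (339, 252) [0.445 0.023 0.041]
pin sc (337, 254) [0.445 0.03  0.04 ]
pin sc (343, 248) [0.448 0.004 0.036]
pin sc (347, 244) [ 0.445 -0.004  0.047]
pin sc (350, 240) [ 0.448 -0.019  0.047]
pin sc (352, 237) [ 0.45  -0.029  0.047]
pin si (328, 210) [0.449 0.02  0.043]
pin si (329, 206) [0.451 0.002 0.038]
pin si (330, 203) [0.45  0.    0.051]
pin si (331, 200) [ 0.45  -0.011  0.05 ]
pin si (332, 196) [ 0.452 -0.024  0.052]
pin si (333, 193) [ 0.453 -0.038  0.049]
```

```bash
cat >> h.py <<'E'
def inbox(X,c):
    a=c[2]; return np.stack([(X[...,0]-c[0])*np.cos(a)+(X[...,1]-c[1])*np.sin(a), -(X[...,0]-c[0])*np.sin(a)+(X[...,1]-c[1])*np.cos(a)],-1)
def fit(Xs):
    c=np.array([.4725,-.116,.174])
    for it in range(8):
        P=np.concatenate([X[(X[...,2]>.117)&(X[...,2]<.127)] for X in Xs]); b=inbox(P,c)
        m=(abs(abs(b[:,0])-.115)<(.012 if it<4 else .008))&(abs(b[:,1])<.205); b=b[m]
        L=b[b[:,0]<0];R=b[b[:,0]>0]
        l=np.polyfit(L[:,1],L[:,0]+.115,1); r=np.polyfit(R[:,1],R[:,0]-.115,1)
        sl=(l[0]+r[0])/2; dx=(l[1]+r[1])/2
        c[2]-=sl; c[:2]+=dx*np.array([np.cos(c[2]),np.sin(c[2])])
    P=np.concatenate([X[(X[...,2]>.1)&(X[...,2]<.127)] for X in Xs]); b=inbox(P,c)
    b=b[(abs(abs(b[:,0])-.115)<.005)&(abs(b[:,1])<.25)]
    lo,hi=np.percentile(b[:,1],[.5,99.5]); print('y extent',lo,hi,'slopes',l,r)
    dy=(lo+hi)/2; c[:2]+=dy*np.array([-np.sin(c[2]),np.cos(c[2])]); return c
E
python3 - <<'E'
from h import *
Xs=[np.load('scene0.npy'),np.load('side0.npy')]
c=fit(Xs); print(c); np.save('box.npy',c)
for X in Xs:
    print('single',fit([X]))
    b=inbox(X,c); z=X[...,2]
    for nm,m in(('handle',(abs(b[...,0])<.02)&(z>.145)&(z<.165)),('rim',(abs(b[...,0])<.1)&(z>.125)&(z<.137)&(abs(b[...,1])<.18)),('end',(abs(b[...,0])<.09)&(z>.091)&(z<.097)&(b[...,1]>.18)&(b[...,1]<.21)),('pin',(abs(b[...,0])<.09)&(z>.03)&(z<.058)&(b[...,1]>-.02)&(b[...,1]<.18))):
        q=b[m]; print(nm,len(q),np.percentile(q,[1,10,50,90,99],axis=0).round(3).T.tolist() if len(q) else '')
        if nm=='pin':
            q=np.c_[q,z[m]]; t=q[(q[:,2]>.044)]
            for y in np.arange(0.03,.18,.01):
                s=q[abs(q[:,1]-y)<.005]; 
                if len(s)>2: print(round(y,3),len(s),s.min(0).round(3),s.max(0).round(3),s[s[:,2].argmax()].round(3))
E
```

```text
y extent -0.1958581324684394 0.19949403098833676 slopes [0.00040319 0.00046134] [-0.00040319 -0.00046134]
[ 0.47161015 -0.1143126   0.17745476]
y extent -0.19560348520579104 0.1996182084406855 slopes [-0.0004197  0.0002276] [ 0.0004197 -0.0002276]
single [ 0.47126012 -0.11418272  0.17751551]
handle 274 [[-0.018, -0.007, -0.003, 0.004, 0.018], [-1.172, -1.166, 0.016, 0.067, 0.072]]
rim 777 [[-0.098, -0.078, -0.006, 0.073, 0.097], [-0.069, -0.065, 0.081, 0.111, 0.113]]
end 332 [[-0.088, -0.074, -0.008, 0.068, 0.087], [0.187, 0.189, 0.193, 0.197, 0.198]]
pin 388 [[-0.022, -0.018, -0.004, 0.01, 0.017], [0.066, 0.076, 0.104, 0.137, 0.147]]
0.06 3 [-0.024  0.062  0.034] [-0.02   0.065  0.038] [-0.02   0.065  0.038]
0.07 28 [-0.024  0.066  0.031] [0.013 0.075 0.05 ] [-0.006  0.075  0.05 ]
0.08 52 [-0.022  0.075  0.031] [0.014 0.085 0.05 ] [-0.005  0.076  0.05 ]
0.09 55 [-0.021  0.085  0.034] [0.016 0.095 0.049] [0.    0.087 0.049]
0.1 58 [-0.02   0.096  0.031] [0.017 0.105 0.051] [0.002 0.104 0.051]
0.11 60 [-0.02   0.105  0.03 ] [0.018 0.115 0.05 ] [0.001 0.111 0.05 ]
0.12 62 [-0.019  0.11
[... 704 characters left out ...]
1, 0.013, 0.018], [0.067, 0.076, 0.105, 0.136, 0.148]]
0.07 23 [-0.023  0.067  0.033] [0.016 0.074 0.053] [-0.007  0.074  0.053]
0.08 39 [-0.021  0.076  0.033] [0.017 0.085 0.054] [-0.005  0.079  0.054]
0.09 36 [-0.022  0.085  0.034] [0.016 0.095 0.053] [0.    0.087 0.053]
0.1 41 [-0.021  0.095  0.032] [0.018 0.105 0.056] [-0.004  0.099  0.056]
0.11 56 [-0.02   0.105  0.031] [0.019 0.115 0.054] [0.005 0.113 0.054]
0.12 37 [-0.017  0.115  0.031] [0.012 0.125 0.053] [0.007 0.117 0.053]
0.13 18 [-0.008  0.126  0.033] [0.01  0.135 0.045] [0.005 0.132 0.045]
0.14 24 [-0.009  0.136  0.031] [0.011 0.145 0.044] [0.    0.14  0.044]
0.15 7 [-0.006  0.145  0.038] [0.008 0.151 0.044] [0.002 0.151 0.044]
```

Box pose is (0.472, -0.114), yaw 0.178. The tray centre is at box y +0.022, and the pin's +y tip is at box y of about 0.16, with its axis near x = 0. I'll slide the tray to -y. First I check what is along the approach and compute the shift.

```bash
cat >> h.py <<'E'
from scipy.spatial.transform import Rotation as Ro
def go(bx,by,z,dyaw=0.):
    """tool-axes shift and turn to put TCP at box (bx,by), height z, tool y along box x turned by dyaw (world)"""
    c=np.load('box.npy'); a=c[2]; s=sense(); R=Ro.from_quat(s['tool_rot']).as_matrix()
    w=np.array([c[0]+bx*np.cos(a)-by*np.sin(a),c[1]+bx*np.sin(a)+by*np.cos(a),z])
    d=R.T@(w-s['tcp_pos']); ty=np.arctan2(R[1,1],R[0,1]); turn=-((a+dyaw-ty+np.pi/2)%np.pi-np.pi/2)
    return d.round(4),round(turn,3),w.round(3)
E
python3 - <<'E'
from h import *
print(go(0,.022,.23),go(0,.022,.153))
for n in('scene','side'):
    X=np.load(n+'0.npy').reshape(-1,3); X=X[~np.isnan(X[:,0])]
    A=np.array([.268,-.564]);B=np.array([.468,-.093]);u=(B-A)/np.linalg.norm(B-A)
    r=X[:,:2]-A; t=r@u; e=abs(r@np.array([-u[1],u[0]]))
    m=(t>.15)&(t<.55)&(e<.12)&(X[:,2]>.125)&(X[:,2]<.5); P=X[m];print(n,m.sum(),P.max(0) if m.any() else'', np.c_[P,t[m]][::max(1,m.sum()//12)].round(3))
E
```

```text
(array([ 0.3825, -0.3399, -0.0011]), np.float64(-1.304), array([ 0.468, -0.093,  0.23 ])) (array([ 0.3824, -0.3397,  0.0759]), np.float64(-1.304), array([ 0.468, -0.093,  0.153]))
scene 809 [ 0.58229221 -0.01778855  0.1617356 ] [[ 0.568 -0.16   0.133  0.49 ]
 [ 0.578 -0.113  0.131  0.536]
 [ 0.492 -0.174  0.136  0.447]
 [ 0.472 -0.127  0.16   0.482]
 [ 0.473 -0.159  0.128  0.453]
 [ 0.428 -0.186  0.133  0.411]
 [ 0.466 -0.087  0.159  0.517]
 [ 0.463 -0.102  0.141  0.501]
 [ 0.457 -0.064  0.159  0.535]
 [ 0.46  -0.083  0.126  0.517]
 [ 0.37  -0.132  0.132  0.437]
 [ 0.359 -0.068  0.135  0.492]
 [ 0.368 -0.024  0.131  0.536]]
side 502 [ 0.58874675 -0.01719129  0.1680465 ] [[ 0.389 -0.314  0.126  0.277]
 [ 0.522 -0.173  0.131  0.459]
 [ 0.486 -0.175  0.135  0.443]
 [ 0.46  -0.18   0.132  0.429]
 [ 0.409 -0.192  0.135  0.397]
 [ 0.424 -0.183  0.13   0.412]
 [ 0.476 -0.123  0.161  0.487]
 [ 0.378 -0.176  0.135  0.4  ]
 [ 0.372 -0.156  0.131  0.416]
 [ 0.467 -0.066  0.161  0.536]
 [ 0.366 -0.106  0.137  0.46 ]
 [ 0.357 -0.073  0.134  0.486]
 [ 0.379 -0.022  0.128  0.543]]
```

pendant(plan=[0.05, -0.044, 0, -0.15, 1, 0.1, -0.088, 0, -0.3, 1, 0.15, -0.132, 0, -0.45, 1, 0.2, -0.176, 0, -0.6, 1, 0.25, -0.22, 0, -0.75, 1, 0.3, -0.264, 0, -0.9, 1, 0.35, -0.308, 0, -1.05, 1, 0.3825, -0.34, 0, -1.2, 1, 0.3825, -0.34, 0, -1.304, 1, 0.3825, -0.34, 0, -1.304, 1, 0.3825, -0.34, 0, -1.304, 1, 0.3825, -0.34, 0, -1.304, 1, 0.3825, -0.34, 0, -1.304, 1], grip_force=30)

```text
t: 1.4
tcp_pos: [0.4676, -0.0938, 0.2288]
tool_rot: [0.642, 0.767, -0.0, -0.0]
force: [0.2, -0.8, 0.4]
finger_gap: 1.001
gripper_force: 0.0
```

```bash
python3 -c "
from h import *
print(go(0,.022,.153), sense()['q'])"
```

```text
(array([0.0011, 0.0004, 0.0758]), np.float64(-0.0), array([ 0.468, -0.093,  0.153])) [-4.32376240e-01  3.29757060e-01  1.79349982e+00 -8.55233969e-04
  1.01859573e+00 -6.09172189e-01]
```

pendant(plan=[0.001, 0, 0.04, 0, 1, 0.001, 0, 0.075, 0, 1, 0.001, 0, 0.075, 0, 1, 0.001, 0, 0.075, 0, 0, 0.001, 0, 0.075, 0, 0, 0.001, 0, 0.075, 0, 0, 0.001, 0, 0.075, 0, 0, 0.001, 0, 0.075, 0, 0, 0.001, 0, 0.075, 0, 0, 0.001, 0, 0.075, 0, 0], grip_force=40)

```text
t: 2.4
tcp_pos: [0.4665, -0.0922, 0.1549]
tool_rot: [0.641, 0.767, -0.001, -0.001]
force: [-4.4, -2.1, 6.9]
finger_gap: 0.116
gripper_force: 39.1
```

pendant(plan=[-0.015, 0, 0, 0, 0, -0.03, 0, 0, 0, 0, -0.045, 0, 0, 0, 0, -0.06, 0, 0, 0, 0, -0.075, 0, 0, 0, 0, -0.09, 0, 0, 0, 0, -0.1, 0, 0, 0, 0, -0.11, 0, 0, 0, 0, -0.117, 0, 0, 0, 0, -0.122, 0, 0, 0, 0, -0.125, 0, 0, 0, 0, -0.125, 0, 0, 0, 0, -0.125, 0, 0, 0, 0])

```text
t: 3.7
tcp_pos: [0.4887, -0.2147, 0.155]
tool_rot: [0.642, 0.767, -0.0, -0.001]
force: [-3.9, 1.7, 5.3]
finger_gap: 0.114
gripper_force: 39.1
```

```bash
python3 -c "
from h import *
s=sense();print(inbox(np.array(s['tcp_pos']),np.load('box.npy')),s['force'])"
```

```text
[-0.00094586 -0.10180753] [-3.90864912  1.74026248  5.25543231]
```

pendant(plan=[-0.003, 0, 0, 0, 0, -0.006, 0, 0, 0, 0, -0.006, 0, 0, 0, 0, -0.006, 0, 0, 0, 0])

```text
t: 4.1
tcp_pos: [0.4886, -0.2149, 0.1549]
tool_rot: [0.642, 0.766, 0.003, -0.005]
force: [-1.8, 15.0, 12.8]
finger_gap: 0.122
gripper_force: 39.9
```

```bash
python3 -c "
from h import *
s=sense();print(inbox(np.array(s['tcp_pos']),np.load('box.npy')),s['force'])"
```

```text
[-0.00106968 -0.10195537] [-1.83212812 14.98966224 12.78880906]
```

pendant(plan=[0.006, 0, 0, 0, 0, 0.006, 0, 0, 0, 1, 0.006, 0, 0, 0, 1, 0.006, 0, 0, 0, 1, 0.006, 0, 0, 0, 1, 0.006, 0, 0, 0, 1, 0.006, 0, -0.045, 0, 1, 0.006, 0, -0.09, 0, 1, 0.05, 0, -0.12, 0, 1, 0.1, 0, -0.12, 0, 1, 0.15, 0, -0.12, 0, 1, 0.16, 0, -0.12, 0, 1, 0.16, 0, -0.12, 0, 1, 0.16, 0, -0.12, 0, 1])

```text
t: 5.5
tcp_pos: [0.4633, -0.0645, 0.2741]
tool_rot: [0.642, 0.767, -0.0, 0.001]
force: [0.2, -0.5, -0.1]
finger_gap: 1.002
gripper_force: 0.0
```

```bash
python3 - <<'E'
from h import *
c=np.load('box.npy')
d=snap('wrist','wrist1.png'); X=cloud(d); np.save('wrist1.npy',X)
b=inbox(X,c); z=X[...,2]
D=snap('scene'); Y=cloud(D); np.save('scene1.npy',Y); B=inbox(Y,c)
for nm,bb,zz in(('wrist',b,z),('scene',B,Y[...,2])):
  m=(zz>.126)&(zz<.137)&(abs(bb[...,0])<.1)&(bb[...,1]<.03)&(bb[...,1]>-.22); print(nm,'rim y',np.percentile(bb[m][:,1],[1,50,99]) if m.any() else '')
  m=(zz>.02)&(zz<.06)&(abs(bb[...,0])<.07)&(bb[...,1]>-.05)&(bb[...,1]<.185); q=np.c_[bb[m],zz[m]]
  for y in np.arange(-.04,.19,.02):
    s=q[abs(q[:,1]-y)<.005]
    if len(s)>5: print(round(y,3),len(s),s.min(0).round(3),s.max(0).round(3),'mid',(s[:,0].min()+s[:,0].max())/2)
E
```

```text
wrist rim y [-0.14799269 -0.01366929 -0.01104955]
-0.04 14 [-0.03  -0.041  0.031] [ 0.009 -0.035  0.044] mid -0.010483029998170388
-0.02 224 [-0.03  -0.025  0.031] [ 0.01  -0.015  0.053] mid -0.009897944552558907
0.0 233 [-0.028 -0.005  0.032] [0.011 0.005 0.053] mid -0.008337822075562452
0.02 236 [-0.026  0.015  0.032] [0.012 0.025 0.053] mid -0.006794793471469531
0.04 250 [-0.026  0.035  0.031] [0.013 0.045 0.052] mid -0.006265936600024408
0.06 269 [-0.024  0.055  0.03 ] [0.016 0.065 0.052] mid -0.0042575777231593365
0.08 281 [-0.022  0.075  0.032] [0.017 0.085 0.052] mid -0.002875479374394479
0.1 282 [-0.021  0.095  0.032] [0.018 0.105 0.052] mid -0.0015269646503252264
0.12 146 [-0.019  0.115  0.024] [0.009 0.124 0.051] mid -0.005060813542939231
0.14 173 [-0.01   0.135  0.03 ] [0.011 0.145 0.044] mid 0.0007743892528665423
0.16 7 [-0.003  0.155  0.033] [0.005 0.155 0.036] mid 0.0013327452507484894
scene rim y [-0.1918032  -0.02717277 -0.00984607]
-0.04 46 [-0.031 -0.045  0.029] [ 0.007 -0.035  0.051] mid -0.012061004720768223
-0.02 51 [-0.03  -0.025  0.024] [ 0.006 -0.015  0.051] mid -0.012018356897273527
0.0 49 [-0.028 -0.005  0.023] [0.009 0.005 0.051] mid -0.009533970554536239
0.02 54 [-0.027  0.015  0.028] [0.01  0.025 0.051] mid -0.008586612212674594
0.04 55 [-0.026  0.035  0.022] [0.013 0.045 0.051] mid -0.006582077757249892
0.06 52 [-0.024  0.055  0.028] [0.012 0.065 0.05 ] mid -0.006164021492463711
0.08 56 [-0.022  0.076  0.025] [0.015 0.085 0.05 ] mid -0.0033433701719548636
0.1 56 [-0.021  0.095  0.03 ] [0.017 0.105 0.05 ] mid -0.002143992877474075
0.12 80 [-0.017  0.115  0.02 ] [0.017 0.124 0.05 ] mid -0.00032997804014982084
0.14 29 [-0.008  0.135  0.028] [0.011 0.144 0.042] mid 0.0015363244015407784
```

View pics/wrist1.png

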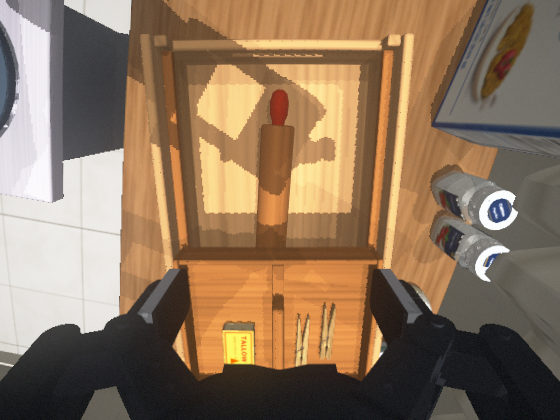

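The wrist view shows the tray edge at row 250, which is box y -0.010, so the tray is fully at its stop. The pin's barrel lies around (275,180) and its red handle at (280,105), yawed about 0.075 rad. I'll grip at box y 0.085.

```bash
python3 -c "
from h import *
print(go(-.0028,.085,.038,-.075))"
```

```text
(array([ 0.0354, -0.0035,  0.2359]), np.float64(0.073), array([ 0.454, -0.031,  0.038]))
```

pendant(plan=[0.0354, -0.0035, 0.03, 0.073, 1, 0.0354, -0.0035, 0.075, 0.073, 1, 0.0354, -0.0035, 0.12, 0.073, 1, 0.0354, -0.0035, 0.16, 0.073, 1, 0.0354, -0.0035, 0.2, 0.073, 1, 0.0354, -0.0035, 0.22, 0.073, 1, 0.0354, -0.0035, 0.23, 0.073, 1, 0.0354, -0.0035, 0.235, 0.073, 1, 0.0354, -0.0035, 0.235, 0.073, 1])

```text
t: 6.5
tcp_pos: [0.4534, -0.0301, 0.0389]
tool_rot: [0.67, 0.743, 0.0, 0.0]
force: [0.7, -0.7, -0.7]
finger_gap: 1.003
gripper_force: 0.0
```

```bash
python3 -c "
from h import *
print(go(-.0028,.085,.038,-.075),sense()['force'])"
```

```text
(array([-0.0011,  0.0003,  0.0009]), np.float64(0.001), array([ 0.454, -0.031,  0.038])) [ 0.66750276 -0.6751441  -0.68776196]
```

pendant(plan=[0, 0, 0, 0, 0, 0, 0, 0, 0, 0, 0, 0, 0, 0, 0, 0, 0, 0, 0, 0, 0, 0, 0, 0, 0, 0, 0, 0, 0, 0, 0, 0, 0, 0, 0, 0, 0, 0, 0, 0], grip_force=20)

```text
t: 7.3
tcp_pos: [0.4532, -0.0294, 0.0397]
tool_rot: [0.669, 0.743, 0.0, 0.001]
force: [-0.0, -0.2, 6.6]
finger_gap: 0.334
gripper_force: 17.0
```

```bash
python3 - <<'E'
from h import *
a=snap('wrist')['pixels'][:,:,::-1]; b=snap('scene')['pixels'][:,:,::-1]
a=a[150:420,140:440]; b=b[150:300,280:430]
o=np.hstack([cv2.resize(a,(400,360)),cv2.resize(b,(360,360),interpolation=cv2.INTER_CUBIC)]); cv2.imwrite('pics/grip.png',o)
s=sense(); print(s['finger_gap'],s['gripper_force'],s['force'])
E
```

```text
0.33753263292933594 17.033997774124146 [-1.2600002  -0.06319974  6.91427112]
```

View pics/grip.png

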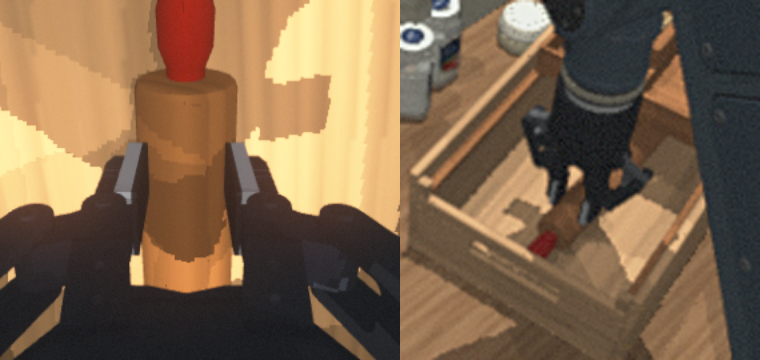

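The left panel shows both pads flat on the barrel's sides, at about (130,170) and (240,170). I try a small lift.

pendant(plan=[0, 0, -0.008, 0, 0, 0, 0, -0.016, 0, 0, 0, 0, -0.024, 0, 0, 0, 0, -0.03, 0, 0, 0, 0, -0.03, 0, 0, 0, 0, -0.03, 0, 0], grip_force=20)

```text
t: 8.0
tcp_pos: [0.453, -0.0294, 0.0692]
tool_rot: [0.669, 0.743, 0.0, 0.0]
force: [0.5, -0.7, 0.7]
finger_gap: 0.003
gripper_force: 0.0
```

```bash
cat >> h.py <<'E'
def pin(fn=None,box=None):
    """visible pin points in scene: list barrel/red by box y"""
    c=np.load('box.npy'); d=snap('scene'); X=cloud(d); b=inbox(X,c); im=d['pixels'].astype(int)
    red=(im[...,0]>100)&(im[...,1]<60)&(im[...,2]<70)&(abs(b[...,0])<.2)&(b[...,1]>-.2)&(b[...,1]<.5)&(X[...,2]>.02)
    red&=cv2.morphologyEx(red.astype(np.uint8),cv2.MORPH_OPEN,np.ones((2,2),np.uint8)).astype(bool)
    q=np.c_[b[red],X[red][:,2]]; print('red n',len(q)); 
    if len(q)>3: print(' lo',np.percentile(q,5,axis=0).round(3),'med',np.median(q,0).round(3),'hi',np.percentile(q,95,axis=0).round(3))
    s=sense(); print('tcp box',inbox(np.array(s['tcp_pos']),c).round(4),s['tcp_pos'][2].round(4),'F',s['force'].round(1),'gap',round(s['finger_gap'],3),'t',s['t'])
    if fn:
        im=d['pixels'][:,:,::-1]
        if box: x,y,w,h=box; im=cv2.resize(im[y:y+h,x:x+w],None,fx=600/h if w*600/h<=800 else 800/w,fy=600/h if w*600/h<=800 else 800/w,interpolation=cv2.INTER_CUBIC)
        cv2.imwrite('pics/'+fn,im)
    return X,b,d
E
python3 -c "
from h import *
pin()"
```

```text
red n 25
 lo [-0.005  0.131  0.037] med [-0.002  0.141  0.039] hi [0.002 0.148 0.041]
tcp box [-0.0035  0.087 ] 0.069 F [ 0.4 -0.4 -0.3] gap 0.004 t 8.05
```

The pads slid off above the axis, so the next grip has to be about 8 mm lower. I open, rise and measure the pin again.

pendant(plan=[0, 0, -0.03, 0, 0, 0, 0, -0.08, 0, 0.5, 0, 0, -0.13, 0, 1, 0, 0, -0.18, 0, 1, 0, 0, -0.19, 0, 1, 0, 0, -0.19, 0, 1])

```text
t: 8.65
tcp_pos: [0.4539, -0.0296, 0.2606]
tool_rot: [0.669, 0.743, 0.001, 0.002]
force: [-0.0, 0.6, 0.1]
finger_gap: 0.846
gripper_force: 0.0
```

```bash
python3 - <<'E'
from h import *
c=np.load('box.npy'); d=snap('wrist'); X=cloud(d); b=inbox(X,c); zz=X[...,2]
m=(zz>.02)&(zz<.06)&(abs(b[...,0])<.07)&(b[...,1]>-.03)&(b[...,1]<.185); q=np.c_[b[m],zz[m]]
for y in np.arange(-.02,.17,.02):
    s=q[abs(q[:,1]-y)<.005]
    if len(s)>5: print(round(y,3),len(s),s.min(0).round(3),s.max(0).round(3),'mid',round((s[:,0].min()+s[:,0].max())/2,4))
print(go(-.005,.085,.030,-.075))
E
```

```text
-0.02 212 [-0.029 -0.025  0.035] [ 0.009 -0.015  0.052] mid -0.0103
0.0 225 [-0.028 -0.005  0.03 ] [0.012 0.005 0.052] mid -0.0079
0.02 246 [-0.027  0.015  0.03 ] [0.013 0.025 0.052] mid -0.0072
0.04 251 [-0.025  0.035  0.031] [0.014 0.045 0.052] mid -0.0056
0.06 261 [-0.024  0.055  0.031] [0.015 0.065 0.052] mid -0.0046
0.08 272 [-0.023  0.075  0.032] [0.016 0.085 0.052] mid -0.0035
0.1 282 [-0.021  0.095  0.035] [0.017 0.105 0.053] mid -0.0019
0.12 179 [-0.02   0.115  0.025] [0.014 0.125 0.05 ] mid -0.0029
0.14 164 [-0.01   0.135  0.031] [0.012 0.145 0.043] mid 0.0011
0.16 8 [-0.002  0.155  0.034] [0.006 0.156 0.036] mid 0.0018
(array([-0.0022, -0.0011,  0.2288]), np.float64(0.002), array([ 0.452, -0.032,  0.03 ]))
```

pendant(plan=[-0.002, 0.0005, 0.05, 0, 1, -0.002, 0.0005, 0.1, 0, 1, -0.002, 0.0005, 0.15, 0, 1, -0.002, 0.0005, 0.19, 0, 1, -0.002, 0.0005, 0.21, 0, 1, -0.002, 0.0005, 0.22, 0, 1, -0.002, 0.0005, 0.2295, 0, 1, -0.002, 0.0005, 0.2295, 0, 1, -0.002, 0.0005, 0.2295, 0, 1])

```text
t: 9.6
tcp_pos: [0.4538, -0.0313, 0.0298]
tool_rot: [0.669, 0.743, 0.0, 0.0]
force: [-1.2, 0.8, -0.0]
finger_gap: 0.999
gripper_force: 0.0
```

pendant(plan=[0, 0, 0, 0, 0, 0, 0, 0, 0, 0, 0, 0, 0, 0, 0, 0, 0, 0, 0, 0, 0, 0, 0, 0, 0, 0, 0, 0, 0, 0, 0, 0, 0, 0, 0], grip_force=30)

```text
t: 10.3
tcp_pos: [0.454, -0.0314, 0.0305]
tool_rot: [0.669, 0.743, 0.0, 0.001]
force: [-0.6, 0.1, 6.8]
finger_gap: 0.433
gripper_force: 29.3
```

pendant(plan=[0, 0, -0.006, 0, 0, 0, 0, -0.012, 0, 0, 0, 0, -0.018, 0, 0, 0, 0, -0.024, 0, 0, 0, 0, -0.03, 0, 0, 0, 0, -0.03, 0, 0], grip_force=30)

```text
t: 10.9
tcp_pos: [0.454, -0.0314, 0.0603]
tool_rot: [0.669, 0.743, 0.0, 0.001]
force: [-0.2, -0.1, -1.7]
finger_gap: 0.418
gripper_force: 28.9
```

```bash
python3 -c "
from h import *
pin()"
```

```text
red n 26
 lo [-0.002  0.133  0.07 ] med [-0.     0.146  0.074] hi [0.003 0.154 0.076]
tcp box [-0.0028  0.0848] 0.06 F [ 0.3  0.5 -0.9] gap 0.416 t 10.95
```

pendant(plan=[0, 0, -0.006, 0, 0, 0, 0, -0.012, 0, 0, 0, 0, -0.018, 0, 0, 0, 0, -0.022, 0, 0, 0, 0, -0.022, 0, 0], grip_force=30)

```text
t: 11.45
tcp_pos: [0.4542, -0.0315, 0.0824]
tool_rot: [0.669, 0.743, 0.0, 0.001]
force: [-0.4, -0.2, 0.0]
finger_gap: 0.008
gripper_force: 0.0
```

```bash
python3 -c "
from h import *
pin('lift.png',(290,150,160,120))"
```

```text
red n 8
 lo [-0.003  0.14   0.038] med [-0.001  0.145  0.04 ] hi [0.002 0.151 0.041]
tcp box [-0.0027  0.0847] 0.0821 F [ 0.7 -0.5  0.6] gap -0.0 t 11.5
```

View pics/lift.png

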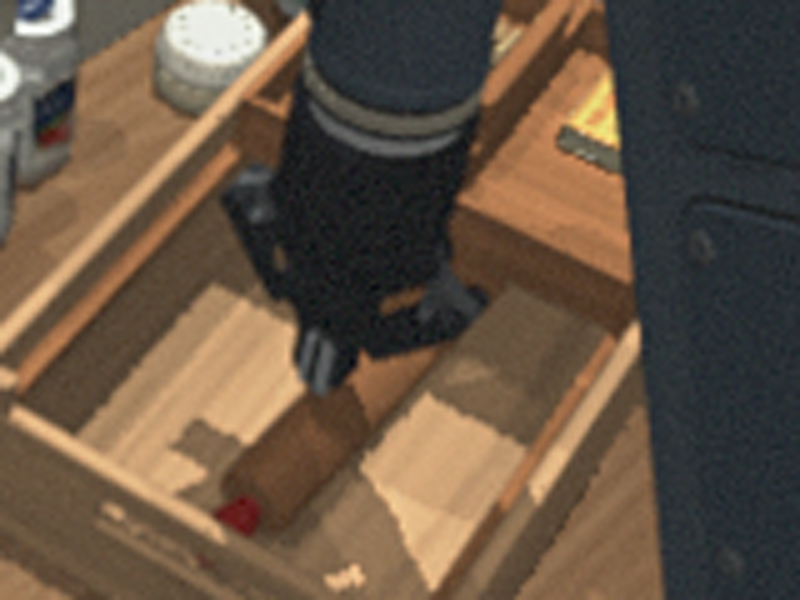

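It slipped again. Both times the contact was about 4 mm above the TCP, so the TCP should be near 0.026. I reopen and remeasure.

pendant(plan=[0, 0, -0.03, 0, 0.3, 0, 0, -0.08, 0, 1, 0, 0, -0.13, 0, 1, 0, 0, -0.17, 0, 1, 0, 0, -0.17, 0, 1, 0, 0, -0.17, 0, 1])

```text
t: 12.1
tcp_pos: [0.4537, -0.0313, 0.2523]
tool_rot: [0.669, 0.743, 0.0, 0.001]
force: [0.5, 1.2, -0.8]
finger_gap: 0.995
gripper_force: 0.0
```

```bash
cat > m.py <<'E'
from h import *
def wm(lo=-.02,hi=.17,zlo=.02,zhi=.06):
    c=np.load('box.npy'); d=snap('wrist'); X=cloud(d); b=inbox(X,c); zz=X[...,2]
    m=(zz>zlo)&(zz<zhi)&(abs(b[...,0])<.07)&(b[...,1]>lo)&(b[...,1]<hi); q=np.c_[b[m],zz[m]]
    for y in np.arange(lo,hi,.02):
        s=q[abs(q[:,1]-y)<.005]
        if len(s)>5: print(round(y,3),len(s),s.min(0).round(3),s.max(0).round(3),'mid',round((s[:,0].min()+s[:,0].max())/2,4))
wm(); print(go(-.003,.085,.026,-.075))
E
python3 m.py
```

```text
-0.02 115 [-0.03  -0.02   0.034] [ 0.009 -0.015  0.052] mid -0.0103
0.0 230 [-0.028 -0.005  0.035] [0.01  0.005 0.052] mid -0.0091
0.02 249 [-0.026  0.015  0.032] [0.013 0.025 0.053] mid -0.0067
0.04 263 [-0.026  0.035  0.029] [0.014 0.045 0.052] mid -0.006
0.06 274 [-0.024  0.055  0.032] [0.015 0.065 0.052] mid -0.0046
0.08 286 [-0.022  0.075  0.031] [0.018 0.085 0.052] mid -0.0023
0.1 293 [-0.02   0.095  0.033] [0.019 0.105 0.052] mid -0.0009
0.12 318 [-0.02   0.115  0.031] [0.02  0.125 0.052] mid -0.0001
0.14 161 [-0.009  0.135  0.03 ] [0.012 0.145 0.043] mid 0.0017
0.16 158 [-0.007  0.155  0.031] [0.013 0.165 0.043] mid 0.0027
(array([-0.0003,  0.0011,  0.225 ]), np.float64(0.002), array([ 0.454, -0.031,  0.026]))
```

pendant(plan=[0, 0.0015, 0.05, 0, 1, 0, 0.0015, 0.1, 0, 1, 0, 0.0015, 0.15, 0, 1, 0, 0.0015, 0.19, 0, 1, 0, 0.0015, 0.207, 0, 1, 0, 0.0015, 0.217, 0, 1, 0, 0.0015, 0.227, 0, 1, 0, 0.0015, 0.227, 0, 1, 0, 0.0015, 0.227, 0, 1])

```text
t: 13.05
tcp_pos: [0.4553, -0.0312, 0.0248]
tool_rot: [0.669, 0.743, 0.0, 0.0]
force: [0.1, 0.2, 0.0]
finger_gap: 1.003
gripper_force: 0.0
```

pendant(plan=[0, 0, 0, 0, 0, 0, 0, 0, 0, 0, 0, 0, 0, 0, 0, 0, 0, 0, 0, 0, 0, 0, 0, 0, 0, 0, 0, 0, 0, 0, 0, 0, 0, 0, 0], grip_force=30)

```text
t: 13.75
tcp_pos: [0.4553, -0.0312, 0.0254]
tool_rot: [0.669, 0.743, 0.0, 0.001]
force: [0.0, 1.0, 6.2]
finger_gap: 0.449
gripper_force: 29.5
```

pendant(plan=[0, 0, -0.006, 0, 0, 0, 0, -0.012, 0, 0, 0, 0, -0.018, 0, 0, 0, 0, -0.024, 0, 0, 0, 0, -0.024, 0, 0, 0, 0, -0.024, 0, 0], grip_force=30)

```text
t: 14.35
tcp_pos: [0.4552, -0.0312, 0.0488]
tool_rot: [0.669, 0.743, 0.0, 0.0]
force: [0.1, -0.5, -2.9]
finger_gap: 0.447
gripper_force: 30.7
```

```bash
python3 -c "
from h import *
pin()"
```

```text
red n 29
 lo [-0.001  0.136  0.06 ] med [0.002 0.153 0.063] hi [0.005 0.162 0.066]
tcp box [-0.0016  0.0848] 0.0485 F [-0.9  0.3 -3.3] gap 0.452 t 14.4
```

Now it holds, but the pin is lifting level. I drop the grip to 20 N so it can swing.

pendant(plan=[0, 0, 0, 0, 0, 0, 0, -0.01, 0, 0, 0, 0, -0.015, 0, 0, 0, 0, -0.015, 0, 0], grip_force=20)

```text
t: 14.8
tcp_pos: [0.4557, -0.0313, 0.0644]
tool_rot: [0.669, 0.743, 0.0, 0.001]
force: [0.3, -0.5, -2.8]
finger_gap: 0.455
gripper_force: 30.7
```

```bash
python3 -c "
from h import *
pin()"
```

```text
red n 35
 lo [-0.001  0.139  0.076] med [0.003 0.155 0.079] hi [0.006 0.164 0.082]
tcp box [-0.0012  0.0846] 0.0641 F [-0.  -0.3 -2.1] gap 0.455 t 14.85
```

pendant(plan=[0, 0, -0.004, 0, 0, 0, 0, -0.008, 0, 0, 0, 0, -0.012, 0, 0, 0, 0, -0.016, 0, 0, 0, 0, -0.02, 0, 0, 0, 0, -0.02, 0, 0], grip_force=20)

```text
t: 15.45
tcp_pos: [0.4554, -0.0312, 0.0841]
tool_rot: [0.669, 0.743, 0.0, 0.0]
force: [-0.8, 0.0, -2.7]
finger_gap: 0.453
gripper_force: 29.0
```

```bash
python3 -c "
from h import *
pin()"
```

```text
red n 18
 lo [-0.     0.153  0.102] med [0.002 0.159 0.104] hi [0.006 0.166 0.106]
tcp box [-0.0014  0.0847] 0.0838 F [ 0.4 -0.4 -3.1] gap 0.45 t 15.5
```

pendant(plan=[0, 0, -0.004, 0, 0, 0, 0, -0.008, 0, 0, 0, 0, -0.012, 0, 0, 0, 0, -0.016, 0, 0, 0, 0, -0.02, 0, 0, 0, 0, -0.02, 0, 0], grip_force=20)

```text
t: 16.1
tcp_pos: [0.4554, -0.0312, 0.1042]
tool_rot: [0.669, 0.743, 0.0, 0.001]
force: [-0.1, 0.6, -1.5]
finger_gap: 0.449
gripper_force: 20.8
```

```bash
python3 -c "
from h import *
pin()"
```

```text
red n 8
 lo [0.    0.16  0.143] med [0.002 0.16  0.146] hi [0.005 0.163 0.147]
tcp box [-0.0014  0.0847] 0.1039 F [ 0.1  0.8 -3. ] gap 0.449 t 16.15
```

The pin now slants at about 19°, with the tip at about 0.137 m and its far end under the tray. I draw it out along its axis.

pendant(plan=[0.005, 0, 0.001, 0, 0, 0.015, 0, -0.001, 0, 0, 0.03, 0, -0.006, 0, 0, 0.045, 0, -0.011, 0, 0, 0.06, 0, -0.016, 0, 0, 0.075, 0, -0.021, 0, 0, 0.09, 0, -0.026, 0, 0, 0.105, 0, -0.031, 0, 0, 0.12, 0, -0.036, 0, 0, 0.135, 0, -0.041, 0, 0, 0.15, 0, -0.046, 0, 0, 0.165, 0, -0.051, 0, 0, 0.165, 0, -0.051, 0, 0, 0.165, 0, -0.051, 0, 0], grip_force=35)

```text
t: 17.55
tcp_pos: [0.4373, 0.1335, 0.1543]
tool_rot: [0.669, 0.743, -0.0, -0.0]
force: [0.1, 0.0, -2.9]
finger_gap: 0.44
gripper_force: 35.9
```

```bash
python3 -c "
from h import *
pin('out.png',(180,130,260,195))"
```

```text
red n 43
 lo [-0.008  0.072  0.075] med [0.013 0.323 0.197] hi [0.018 0.328 0.199]
tcp box [0.01   0.2495] 0.1543 F [ 0.4 -0.2 -2.3] gap 0.44 t 17.6
```

View pics/out.png

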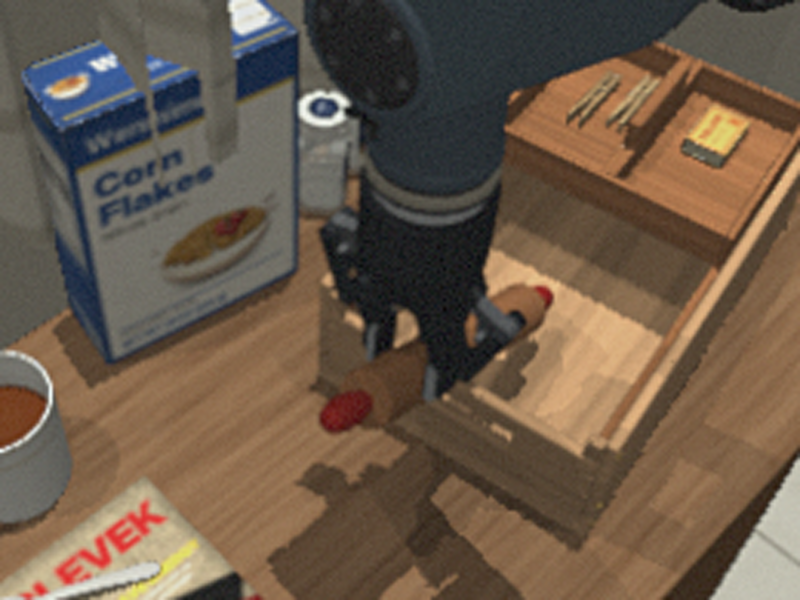

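The picture shows the pin through the opening, with its front handle at (345,410) and its rear tip at (545,295), clear of the tray. I raise it, carry it forward, then lower its rear barrel onto the end board to level it.

pendant(plan=[0.003, 0, -0.02, 0, 0, 0.006, 0, -0.04, 0, 0, 0.025, 0, -0.045, 0, 0, 0.05, 0, -0.045, 0, 0, 0.075, 0, -0.045, 0, 0, 0.09, 0, -0.045, 0, 0, 0.09, 0, -0.045, 0, 0, 0.09, 0, -0.03, 0, 0, 0.09, 0, -0.015, 0, 0, 0.09, 0, -0.005, 0, 0, 0.09, 0, 0.005, 0, 0, 0.09, 0, 0.015, 0, 0, 0.09, 0, 0.015, 0, 0], grip_force=25)

```text
t: 18.9
tcp_pos: [0.4279, 0.2217, 0.1382]
tool_rot: [0.67, 0.743, -0.001, -0.001]
force: [-0.1, 0.2, 0.3]
finger_gap: 0.0
gripper_force: 0.0
```

```bash
python3 -c "
from h import *
pin()"
```

```text
red n 200
 lo [0.    0.186 0.024] med [0.014 0.427 0.033] hi [0.024 0.453 0.118]
tcp box [0.0167 0.3386] 0.1389 F [ 0.  -0.4  0.7] gap -0.002 t 18.95
```

```bash
python3 -c "
from h import *
X,b,d=pin('lost.png',(180,150,260,195))
im=d['pixels'].astype(int)
red=(im[...,0]>100)&(im[...,1]<60)&(im[...,2]<70)&(abs(b[...,0])<.1)&(b[...,1]>.1)&(b[...,1]<.5)&(X[...,2]>.02)
q=np.c_[b[red],X[red][:,2]]
for lo,hi in((.1,.3),(.3,.5)):
  s=q[(q[:,1]>lo)&(q[:,1]<hi)]; print(len(s),s.min(0).round(3),s.max(0).round(3),s.mean(0).round(3))
"
```

```text
red n 203
 lo [0.001 0.185 0.024] med [0.014 0.426 0.034] hi [0.024 0.453 0.117]
tcp box [0.0171 0.3388] 0.1393 F [-0.5  0.1  1.1] gap -0.002 t 19.0
118 [-0.001  0.179  0.105] [0.016 0.212 0.119] [0.007 0.197 0.113]
137 [0.012 0.422 0.021] [0.031 0.457 0.036] [0.021 0.441 0.029]
```

View pics/lost.png

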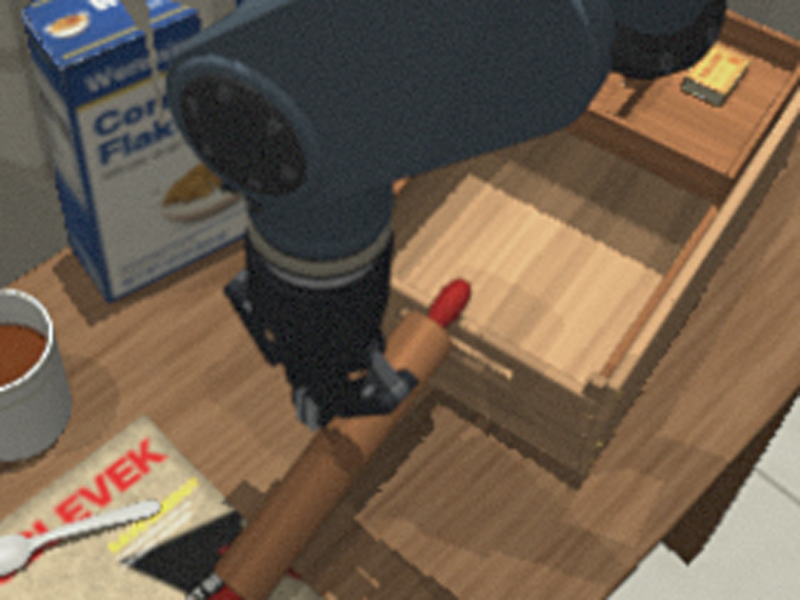

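The pin slipped but landed well: its rear handle (455,295) leans on the end board and its front tip (225,595) is on the magazine, with the box cleared. I rise, open and measure the leaning pin.

pendant(plan=[0, 0, -0.04, 0, 0, 0, 0, -0.08, 0, 1, 0, 0, -0.11, 0, 1, -0.03, 0, -0.11, 0, 1, -0.04, 0, -0.11, 0, 1, -0.04, 0, -0.11, 0, 1])

```text
t: 19.6
tcp_pos: [0.4326, 0.1818, 0.2498]
tool_rot: [0.67, 0.742, 0.0, 0.0]
force: [0.1, -0.4, -0.9]
finger_gap: 0.85
gripper_force: 0.0
```

```bash
cat > m2.py <<'E'
from h import *
c=np.load('box.npy')
for n in('wrist','scene'):
    d=snap(n,n+'2.png'); X=cloud(d); b=inbox(X,c); z=X[...,2]; print(n)
    for y in np.arange(.17,.48,.02):
        s=(abs(b[...,1]-y)<.004)&(abs(b[...,0]-.012)<.06)&(z>.012)&(z<.2); q=np.c_[b[s],z[s]]
        if len(q)<8: continue
        zt=np.percentile(q[:,2],97); t=q[q[:,2]>zt-.012]; print(round(y,2),len(q),'ztop',zt.round(3),'x',t[:,0].min().round(3),t[:,0].max().round(3),'mid',((t[:,0].min()+t[:,0].max())/2).round(4))
s=sense(); print(inbox(np.array(s['tcp_pos']),c),s['tcp_pos'],s['finger_gap'])
E
python3 m2.py
```

```text
wrist
0.19 730 ztop 0.12 x -0.003 0.018 mid 0.0078
0.21 137 ztop 0.114 x 0.001 0.016 mid 0.0085
0.23 315 ztop 0.117 x -0.008 0.027 mid 0.0095
0.25 323 ztop 0.11 x -0.006 0.029 mid 0.0111
0.27 318 ztop 0.104 x -0.005 0.029 mid 0.0121
0.29 315 ztop 0.097 x -0.005 0.03 mid 0.013
0.31 323 ztop 0.09 x -0.004 0.031 mid 0.0136
0.33 307 ztop 0.083 x -0.001 0.033 mid 0.0157
0.35 309 ztop 0.075 x -0.001 0.034 mid 0.0162
0.37 300 ztop 0.068 x 0.0 0.035 mid 0.0177
0.39 294 ztop 0.061 x 0.001 0.036 mid 0.0182
0.41 297 ztop 0.054 x 0.002 0.037 mid 0.0197
0.43 119 ztop 0.036 x 0.011 0.031 mid 0.0208
0.45 121 ztop 0.032 x 0.011 0.032 mid 0.0214
scene
0.19 176 ztop 0.118 x -0.002 0.01 mid 0.0043
0.21 35 ztop 0.112 x 0.002 0.016 mid 0.0089
0.23 77 ztop 0.115 x -0.006 0.028 mid 0.0109
0.25 75 ztop 0.109 x -0.005 0.028 mid 0.0116
0.27 76 ztop 0.102 x -0.004 0.03 mid 0.0131
0.29 84 ztop 0.095 x -0.005 0.032 mid 0.0136
0.31 82 ztop 0.087 x -0.002 0.033 mid 0.0152
0.33 83 ztop 0.081 x -0.002 0.034 mid 0.0161
0.35 78 ztop 0.075 x -0.001 0.033 mid 0.0159
0.37 86 ztop 0.067 x 0.001 0.034 mid 0.0174
0.39 85 ztop 0.06 x 0.0 0.035 mid 0.0174
0.41 82 ztop 0.054 x 0.003 0.036 mid 0.0195
0.43 38 ztop 0.034 x 0.012 0.029 mid 0.0204
0.45 45 ztop 0.029 x 0.012 0.031 mid 0.0214
[0.0138186  0.29937325] [0.43236492 0.18279868 0.2491498 ] 0.9960173872500585
```

View pics/wrist2.png

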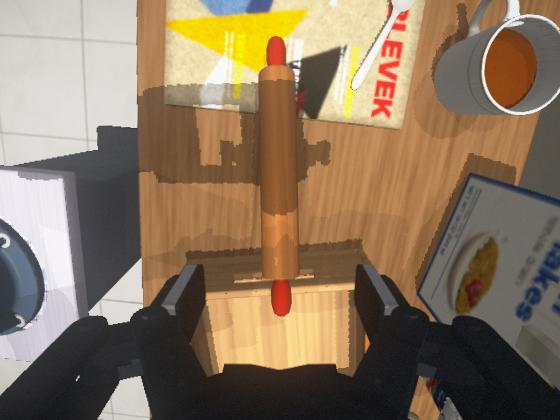

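The wrist view shows the pin lying clear from the box edge, rear tip at (281,298), to the magazine, front tip at (276,50), at a 19° slope. I grip at mid-length (box y 0.319), with the pads deeper this time.

```bash
python3 -c "
from h import *
print(go(.0147,.319,.055,-.06))"
```

```text
(array([ 0.0195, -0.0004,  0.1942]), np.float64(-0.015), array([0.43 , 0.202, 0.055]))
```

pendant(plan=[0.0195, 0, 0.04, -0.015, 1, 0.0195, 0, 0.085, -0.015, 1, 0.0195, 0, 0.13, -0.015, 1, 0.0195, 0, 0.165, -0.015, 1, 0.0195, 0, 0.185, -0.015, 1, 0.0195, 0, 0.194, -0.015, 1, 0.0195, 0, 0.194, -0.015, 1, 0.0195, 0, 0.194, -0.015, 1, 0.0195, 0, 0.194, -0.015, 0, 0.0195, 0, 0.194, -0.015, 0, 0.0195, 0, 0.194, -0.015, 0, 0.0195, 0, 0.194, -0.015, 0, 0.0195, 0, 0.194, -0.015, 0, 0.0195, 0, 0.194, -0.015, 0, 0.0195, 0, 0.194, -0.015, 0], grip_force=30)

```text
t: 21.2
tcp_pos: [0.4315, 0.2024, 0.0562]
tool_rot: [0.664, 0.748, 0.001, 0.0]
force: [0.3, 0.8, 6.5]
finger_gap: 0.456
gripper_force: 32.2
```

pendant(plan=[0, 0, -0.01, 0, 0, 0, 0, -0.02, 0, 0, 0, 0, -0.03, 0, 0, 0, 0, -0.03, 0, 0, 0, 0, -0.03, 0, 0])

```text
t: 21.7
tcp_pos: [0.4309, 0.2021, 0.0859]
tool_rot: [0.664, 0.748, 0.0, 0.0]
force: [0.1, -0.4, -3.1]
finger_gap: 0.453
gripper_force: 31.5
```

```bash
python3 -c "
from h import *
pin()"
```

```text
red n 236
 lo [0.002 0.186 0.052] med [0.016 0.431 0.062] hi [0.026 0.454 0.147]
tcp box [0.0155 0.3186] 0.0856 F [ 0.1  0.2 -2.7] gap 0.451 t 21.75
```

pendant(plan=[0.025, 0, 0, 0, 0, 0.05, 0, 0, 0, 0, 0.07, 0, 0, 0, 0, 0.07, 0, 0.012, 0, 0, 0.07, 0, 0.02, 0, 0, 0.07, 0, 0.028, 0, 0, 0.07, 0, 0.035, 0, 0, 0.07, 0, 0.042, 0, 0, 0.07, 0, 0.042, 0, 0], grip_force=20)

```text
t: 22.65
tcp_pos: [0.4222, 0.2711, 0.0426]
tool_rot: [0.664, 0.747, -0.001, -0.0]
force: [-0.9, 0.7, -0.3]
finger_gap: 0.451
gripper_force: 31.9
```

```bash
python3 -c "
from h import *
pin()"; python3 m2.py | sed -n '/scene/,$p'
```

```text
red n 75
 lo [0.004 0.248 0.028] med [0.008 0.267 0.084] hi [0.021 0.497 0.091]
tcp box [0.0195 0.3882] 0.043 F [-0.8 -0.  -1.6] gap 0.452 t 22.7
scene
0.19 147 ztop 0.096 x -0.047 0.012 mid -0.0178
0.25 30 ztop 0.094 x 0.004 0.021 mid 0.0126
0.27 40 ztop 0.091 x 0.004 0.023 mid 0.0137
0.29 75 ztop 0.096 x -0.003 0.033 mid 0.0149
0.31 69 ztop 0.091 x -0.0 0.031 mid 0.0152
0.33 49 ztop 0.085 x 0.001 0.018 mid 0.0092
0.35 9 ztop 0.073 x -0.001 0.004 mid 0.0015
0.39 245 ztop 0.194 x -0.016 -0.015 mid -0.0154
0.41 137 ztop 0.198 x -0.012 -0.004 mid -0.0081
0.43 93 ztop 0.063 x 0.005 0.04 mid 0.0223
0.45 94 ztop 0.056 x 0.006 0.041 mid 0.0234
0.47 90 ztop 0.051 x 0.007 0.042 mid 0.0247
[0.01966508 0.38839408] [0.4224052  0.27145359 0.04354855] 0.4536819322808827
```

The slope has eased to 0.25 as it lowers, with small forces. I continue.

pendant(plan=[0, 0, 0.005, 0, 0, 0, 0, 0.01, 0, 0, 0, 0, 0.015, 0, 0, 0, 0, 0.02, 0, 0, 0, 0, 0.021, 0, 0, 0, 0, 0.021, 0, 0], grip_force=20)

```text
t: 23.4
tcp_pos: [0.4224, 0.2716, 0.0222]
tool_rot: [0.664, 0.748, -0.0, -0.0]
force: [0.5, -0.9, -0.4]
finger_gap: 0.453
gripper_force: 32.3
```

```bash
python3 -c "
from h import *
pin()"; python3 m2.py | sed -n '/scene/,$p'
```

```text
red n 25
 lo [0.004 0.249 0.034] med [0.005 0.261 0.039] hi [0.008 0.271 0.045]
tcp box [0.0197 0.3886] 0.0224 F [0.5 1.2 0.2] gap 0.452 t 23.45
scene
0.19 156 ztop 0.096 x -0.048 0.017 mid -0.0156
0.25 28 ztop 0.047 x 0.004 0.022 mid 0.0129
0.27 35 ztop 0.046 x 0.004 0.023 mid 0.0138
0.29 64 ztop 0.054 x -0.002 0.034 mid 0.016
0.31 64 ztop 0.054 x -0.001 0.029 mid 0.0143
0.33 43 ztop 0.052 x -0.0 0.018 mid 0.0089
0.37 15 ztop 0.199 x -0.012 -0.007 mid -0.0097
0.39 241 ztop 0.197 x -0.016 -0.009 mid -0.0128
0.41 194 ztop 0.199 x -0.012 0.049 mid 0.0184
0.43 81 ztop 0.05 x 0.006 0.041 mid 0.0231
0.45 87 ztop 0.048 x 0.006 0.042 mid 0.0241
0.47 86 ztop 0.047 x 0.008 0.043 mid 0.0255
[0.01973269 0.38860817] [0.42243395 0.27167625 0.02255726] 0.4573306845136751
```

The pin is level to about 2°. I tighten the grip and lift.

pendant(plan=[0, 0, 0, 0, 0, 0, 0, 0, 0, 0, 0, 0, -0.01, 0, 0, 0, 0, -0.03, 0, 0, 0, 0, -0.055, 0, 0, 0, 0, -0.08, 0, 0, 0, 0, -0.11, 0, 0, 0, 0, -0.14, 0, 0, 0, 0, -0.17, 0, 0, 0, 0, -0.2, 0, 0, 0, 0, -0.215, 0, 0, 0, 0, -0.22, 0, 0, 0, 0, -0.22, 0, 0, 0, 0, -0.22, 0, 0, 0, 0, -0.22, 0, 0], grip_force=50)

```text
t: 25.05
tcp_pos: [0.4215, 0.2712, 0.2412]
tool_rot: [0.664, 0.748, -0.001, -0.001]
force: [0.4, 0.0, -2.6]
finger_gap: 0.446
gripper_force: 54.7
```

```bash
python3 - <<'E'
from h import *
c=np.load('box.npy')
def look(n):
    d=snap(n); X=cloud(d); b=inbox(X,c); z=X[...,2]; im=d['pixels'].astype(int)
    red=(im[...,0]>90)&(im[...,1]<60)&(im[...,2]<70)&(abs(b[...,0]-.015)<.05)&(z>.15)&(z<.4)
    for lo,hi in((.2,.33),(.4,.6)):
        m=red&(b[...,1]>lo)&(b[...,1]<hi); 
        if m.sum()>3: q=np.c_[b[m],z[m]]; print(n,m.sum(),q.min(0).round(3),q.max(0).round(3))
    m=(z>.126)&(z<.137)&(abs(b[...,0])<.09)&(b[...,1]<.03)&(b[...,1]>-.22)
    if m.any(): print('tray edge y',np.percentile(b[m][:,1],99).round(4))
look('scene');look('side');s=sense();print(s['tcp_pos'],s['finger_gap'],s['gripper_force'],s['force'],s['t'])
cv2.imwrite('pics/end.png',snap('scene')['pixels'][:,:,::-1])
E
```

```text
scene 156 [0.001 0.243 0.255] [0.023 0.274 0.269]
scene 321 [0.007 0.447 0.24 ] [0.04  0.538 0.257]
tray edge y -0.0102
side 9 [0.017 0.505 0.24 ] [0.038 0.539 0.249]
tray edge y -0.0128
[0.4218103 0.2713418 0.2414145] 0.4488452191335066 54.69315826892853 [ 0.68510088  0.47703529 -2.86966542] 25.15
```

View pics/end.png

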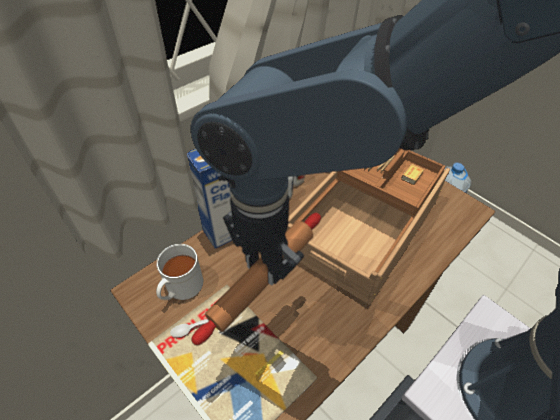

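The pin hangs level: rear tip at (315,219), z about 0.26; front tip at (203,333), z about 0.245. The mug and carton are in place, and the tray edge is still at -0.010. I hand it in.

```bash
python3 -c "
from h import *
print(job.sign_off()); s=sense(); print(s['t'],s['finger_gap'],s['gripper_force'],s['tcp_pos'])"
```

```text
the job is handed in; nothing more can be done
None
the job is handed in; nothing more can be done
```

The job is handed in, with no verdict shown: the tray is at its -y stop and the gripper holds the rolling pin about 3° off level, both tips about 0.24 m up, touching nothing else, after the pin slipped from the gripper three times (once outside the box) and was regrasped.

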